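# Clip a two-ply panel and hold the cam clamp at full lift

### The arm

A 7-joint arm with a two-finger parallel gripper is mounted at the origin on the work surface. World frame = base frame: x ahead of the robot, y to its left, z up, the work surface at z = 0. Lengths are in m, angles in rad, forces in N, time in s.
With the tool pointing down it reaches from about 0.4 to 0.9 m from the base axis. Payload 5.5 kg.
Tool frame: the origin (TCP) lies at the very end of the fingers, on their centre line; the grasp point (between the pads) lies 19 mm behind it; z points along the fingers, y is the direction in which the jaws open and shut (so a half turn about z gives the same grasp; the last joint's range is limited). The gripper opens to 92 mm and grips with 3 to 60 N. Pads are 19 mm wide; open, the fingers measure 130 mm over their backs; the gripper's body (75 mm by 190 mm) begins 47 mm behind the grasp point.
Start: joints at [1.388, 0.501, -0.427, 1.55, 0.221, 1.138, -0.21], TCP at [0.28, -0.586, 0.227] pointing down, gripper open.
Joint ranges: [-2.88, 2.88], [-0.31, 2.03], [-1.54, 1.56], [0.2, 2.42], [-1.41, 4.55], [0.19, 2.02], [-2.57, 2.57]. Speed limits (rad/s): [2.57, 2.57, 3.14, 3.14, 3.14, 3.14, 3.14].

### API

Orientations are given as a rotation vector (axis times angle).
In Python, from bench import sensors, imaging, ctrl, models gives the robot as it stands. The module is installed in compiled form; this text tells all that it offers.
- The arm moves only by the tool drive_tool, never from a script. Its argument "commands" is one flat list of numbers, 6 for each row, row after row: the shift along the tool's x, y, z in m, then the turn, a rotation vector about the tool's x, y, z in degrees. A call has 1 to 10 rows; each row is the pose to reach, as a shift and turn from the pose commanded when the call began, along the tool's axes at that moment; what a row does not reach only later rows make up. A row lasts 1/10 s, in which the tool goes at most 50 mm and 8.59 degrees, less where a joint would pass 70% of its speed; a pose out of reach is approached as far as the arm can. A call with a gripper value outside its range is refused whole. "fingers" is the finger opening in m, from 0 to 0.0918, set as the call begins (left out, the last holds). The fingers move at their own pace and stop on an object; "grip_force" is the grip in N (left out, the last holds). Time passes only in rows, so rows that repeat a pose let the fingers close. It gives the time, the measured TCP pose, the force and the opening at its end, in the units of the state.
- sensors.get_state(): the state, without advancing time (a new reading comes with each control period).
- imaging.grab_frame(name): name is "side" or "top"; returns a dict with "image" (420x560x3 uint8, red, green, blue), "fx", "fy", "cx", "cy" (pixels), "origin" and "rotation" of the camera in the world. Camera axes: x right, y down, z forward; pixel columns grow to the right and rows downward; lengths in m; the calibration is good to about 2 mm. A picture is of the moment at which its call begins. There is no depth.
- ctrl.job_done(): hands the job in, once; it reports no verdict.
Trained networks look in a picture, given as the dict that the camera call returned (one of the last four; its "shot" number tells which), for a name from the list of things; names that differ only in an ending like _2 or _b are one class to them, and where a whole thing is asked for, a point or a joint stands for the part that bears it (a point fixed in the world has none). Each returns a list of dicts, best first, with "conf" (0 to 1); they miss things now and then, are a little off and sometimes report something else, mostly with a low value. They report only what shows in the picture. A call takes as long as a camera call. They do not tell look-alikes from the thing itself.
- models.look_for(thing, picture): "at" ([x, y, z] in m, in the coordinates of the camera as it stood for that picture, good to about 4 mm: the middle of the surface that is visible of it).
- models.cut_out(thing, picture): "region" (420x560 bool, what is visible of it).
The state is a dict: "t": time; "joint_positions": joint angles; "dq": joint speeds; "joint_efforts": joint torques, N m; "eef_pos": TCP position; "orientation": TCP orientation; "wrist_force": force on the tool from outside, world axes, zero at the start; "ft_torque": the same for the moment, N m; "gripper_width": opening from 0.0 (shut) to 1.0 (fully open).
Only numpy, scipy, OpenCV 4.12 (cv2) and the standard library are available. Lean on these libraries where they do the work, as an engineer would, in place of code of your own. Each camera call takes 0.05 s, during which the arm holds its last target.

### The job

Squeeze the orange sprung clip by its handles, take it off its rack and clip it upright over the middle of the top edge of the two-ply panel standing in the gluing jig, jaws well down over the edge, and let go of it. Then swing the jig's cam lever round to its highest lift point, where the arm lies right over the red line on the base and the yellow pressing block is pushed fully up to the panel, and finish the program still holding it there, because it springs back when let go. Leave the other things on the bench where they are.

Things in the scene. Friction and masses are not known exactly. Their poses are not given: they have to be found in the camera images.
- clip: orange sprung clip like a big clothes-peg, 20 mm wide along its x, 87 mm tall, 70 g, jaws down. Origin midway between the jaw tips when clipped on a 12 mm edge; z up along it, y across the jaws (opening and squeezing direction), x along the hinge. Frame fixed to the -y jaw: tips by half the jaw angle when squeezed evenly. Hinge axis 42 mm above the origin; an edge fits up to 37 mm into the mouth
- clip_grip (a point): midpoint of the clip's two black handle ends (10 mm round bars, 22 mm long, along the clip's x), 82 mm above the jaw tips: squeeze here along y. 50 mm over the handle ends when clipped on a 12 mm edge, about 26 mm fully squeezed; takes 5 N to start, about 10 N fully. Axes as clip
- clip_jaw (a joint): opening angle of the clip (rad): 0 with the jaws parallel 12 mm apart (clipped on the rack's rail or the panel), 0.6 fully squeezed (jaw tips about 37 mm apart), -0.28 shut on nothing. A spring shuts it
- rack: small fixed wooden rack, base 100 x 90 x 16 mm, with an upright rail 80 mm long and 12 mm thick, its top 80 mm above the bench; at the start the clip is clipped over it, upright, jaw tips 24 mm below the rail top. Origin on the bench under the rail's middle, x along the rail
- jig: plywood gluing jig fixed to the bench; base 230 x 250 x 18 mm. Origin on the bench under the middle of the panel; x along the panel, y across it, z up; base from y = -195 to +55 mm. A dark fence backs the panel on its +y side, up to 52 mm above the bench; pressing block and cam are on its -y side, under 55 mm high but for the knob
- panel_top (a point): two-ply panel (one light, one dark board) standing fixed in the jig: 140 mm long, 12 mm thick, its top edge 95 mm above the bench. Origin at the middle of the top edge (marked by a 22 mm white patch); x along the edge, y across the thickness, z up
- cam (a joint): angle of cam and lever (rad) about the upright pivot, growing counter-clockwise from above. Starts at its rest stop, 0, lever roughly towards the jig's -x. Highest lift at 1.45: lever along the jig's -y, square away from the panel, over the red line; beyond it the lift falls again, stop at 2.05. A spring returns it to 0 when let go (about 2.7 N at the knob at the highest point)
- lever: steel cam lever, flat arm 18 mm wide and 8 mm thick at 43 to 51 mm above the bench, with the red knob at its end; turns with the cam. Origin on the pivot, 18.5 mm above the bench; x along the arm towards the knob, z up
- lever_knob (a point): centre of the upright round red knob at the lever's end: 24 mm across, 45 mm tall, from 51 to 96 mm above the bench, 105 mm from the pivot; this point is 73.5 mm above the bench
- press: yellow wooden pressing block, 70 x 16 x 24 mm, loose between two guides in the jig; the cam pushes it along the jig's +y up to the panel. Origin at its underside; it lies about 20 mm from the panel's mid-plane at the start and about 15 mm when fully pushed
- cam_pivot (a point): point on the cam's upright pivot axis at the lever's height, 65 mm from the panel's mid-plane on the jig's -y side
- mallet: bystander: wooden carver's mallet lying down, round head 64 mm across and 100 mm long, handle 220 mm; origin at its underside
- gouge: bystander: carving gouge with dark handle, 210 mm long, lying flat; origin at its underside
- skew: bystander: carving chisel with light handle, 210 mm long, lying flat; origin at its underside
- gnome: bystander: small red carved gnome, 48 mm across, 100 mm tall, standing; origin at its underside
- glue: bystander: closed white bottle with orange cap, 54 mm across, 130 mm tall, standing; origin at its underside
- cup: bystander: terracotta cup, 80 mm across, 90 mm tall; origin at its underside
- offcut: bystander: light wood offcut 90 x 50 x 30 mm; origin at its underside
Mind the look-alikes: they are no part of the job. Of the things shaped like the clip, the orange one is meant.

How it is judged:
By the outcome, as a careful person would: the job done as asked, in the order asked, and still so for the second after the job is handed in, while the arm keeps its last pose, push and grip.
It also fails if it takes over 56 s, if anything falls off the work surface, if the arm or the gripper's body presses on something with over 40 N, if the wrist force passes 120 N, or if a joint passes its speed limit or range.

## Working session

There is one attempt and no reset: what is moved stays moved. The work goes in short steps, Python scripts to look and compute and a tool call to move; the robot and the scene stay as the last step left them, time stands still between calls to the robot, and variables do not carry over. Pictures are saved under pics/ and viewed, and the job is handed in when it is done.

Besides the shell and the picture viewer there is one more tool, called after "Emit:" by a JSON object that holds its "name" and its "arguments", one argument or row to a line. drive_tool: Moves the arm, as the interface text tells. Its arguments: {"type":"object","properties":{"commands":{"type":"array","items":{"type":"number"}},"fingers":{"type":"number"},"grip_force":{"type":"number"}},"required":["commands"]}

```bash
mkdir -p pics; cat > h.py <<'E'
from bench import sensors, imaging, ctrl, models
import numpy as np, cv2
from scipy.spatial.transform import Rotation as R
def save(p,n): cv2.imwrite('pics/'+n+'.png', p['image'][:,:,::-1])
def w(p,c): return np.array(p['rotation'])@np.array(c)+np.array(p['origin'])
def proj(p,x):
    c=np.array(p['rotation']).T@(np.array(x)-np.array(p['origin'])); return (p['fx']*c[0]/c[2]+p['cx'],p['fy']*c[1]/c[2]+p['cy'])
def ray(p,u,v,z):
    d=np.array(p['rotation'])@np.array([(u-p['cx'])/p['fx'],(v-p['cy'])/p['fy'],1]); o=np.array(p['origin']); return o+d*(z-o[2])/d[2]
E
python3 - <<'E'
from h import *
np.set_printoptions(precision=4,suppress=True)
s=sensors.get_state();print(s)
for n in ['top','side']:
    p=imaging.grab_frame(n);save(p,n+'0');print(n,p['origin'],p['rotation'],p['fx'],p['cx'],p['cy'])
    for t in ['clip','clip_grip','rack','jig','panel_top','lever_knob','cam_pivot','press','lever']:
        print(t,[(np.round(w(p,d['at']),3),round(d['conf'],2)) for d in models.look_for(t,p)])
E
```

```text
{'t': 0.0, 'joint_positions': array([ 1.3882,  0.5018, -0.4267,  1.5514,  0.2208,  1.1383, -0.2103]), 'dq': array([ 0.0013, -0.0031,  0.0002,  0.0009, -0.0019, -0.0006,  0.0011]), 'joint_efforts': array([ -0.    , -56.66  ,  -5.8158, -27.9117,  -0.0684,   0.0308,
         0.0001]), 'eef_pos': array([ 0.2799, -0.5859,  0.2257]), 'orientation': array([-3.062 , -0.6941,  0.0006]), 'wrist_force': array([ 1.0938,  0.409 , -0.6067]), 'ft_torque': array([ 0.032 , -0.0026, -0.0209]), 'gripper_width': 1.0020699322708198}
top [0.3613 0.0082 1.5833] [-2.1665  2.1633 -0.1383] 465.34409022838537 284.9716002086414 198.49531045246187
clip [(array([0.396, 0.043, 1.618]), 0.6), (array([0.754, 0.401, 1.976]), 0.59)]
clip_grip [(array([0.76 , 0.407, 1.982]), 0.7), (array([-0.068, -0.421,  1.154]), 0.61)]
rack [(array([0.423, 0.07 , 1.645]), 0.69), (array([-0.371, -0.724,  0.851]), 0.61)]
jig [(array([-0.162, -0.515,  1.06 ]), 0.8)]
panel_top [(array([-0.164, -0.517,  1.058]), 0.61)]
lever_knob [(array([-0.142, -0.495,  1.08 ]), 0.61)]
cam_pivot [(array([-0.151, -0.504,  1.071]), 0.95)]
press [(array([-0.078, -0.431,  1.144]), 0.44), (array([-0.179, -0.532,  1.043]), 0.33)]
lever [(array([-0.147, -0.501,  1.075]), 0.74), (array([0.434, 0.081, 1.656]), 0.39)]
side [0.4421 0.823  1.0233] [-0.1843  2.8977 -1.1172] 412.8431255985653 276.23864920104745 208.26638586089368
clip [(array([-0.368,  0.013,  0.213]), 0.71), (array([0.005, 0.386, 0.587]), 0.61)]
clip_grip [(array([0.018, 0.398, 0.599]), 0.53), (array([-0.363,  0.018,  0.219]), 0.48)]
rack [(array([-0.266,  0.115,  0.316]), 0.79)]
jig [(array([-1.022, -0.641, -0.441]), 0.56)]
panel_top [(array([-1.006, -0.625, -0.424]), 0.91), (array([0.01 , 0.391, 0.591]), 0.57)]
lever_knob [(array([-1.193, -0.812, -0.612]), 0.65)]
cam_pivot [(array([-1.024, -0.643, -0.443]), 0.62)]
press []
lever [(array([-1.197, -0.816, -0.616]), 0.84), (array([-0.361,  0.02 ,  0.22 ]), 0.19)]
```

Rotation is a rotation vector; fixing that.

```bash
sed -i "s/^def w/_g=imaging.grab_frame\ndef grab(n):\n    p=_g(n); return p\ndef M(p): return R.from_rotvec(np.array(p['rotation'])).as_matrix()\ndef w/; s/np.array(p\['rotation'\])@/M(p)@/; s/np.array(p\['rotation'\]).T/M(p).T/" h.py; cat h.py
python3 - <<'E'
from h import *
np.set_printoptions(precision=4,suppress=True)
for n in ['top','side']:
    p=imaging.grab_frame(n)
    for t in ['clip','clip_grip','rack','jig','panel_top','lever_knob','cam_pivot','press','lever']:
        print(n,t,[(np.round(w(p,d['at']),3),np.round(proj(p,w(p,d['at']))),round(d['conf'],2)) for d in models.look_for(t,p)])
E
```

```text
from bench import sensors, imaging, ctrl, models
import numpy as np, cv2
from scipy.spatial.transform import Rotation as R
def save(p,n): cv2.imwrite('pics/'+n+'.png', p['image'][:,:,::-1])
_g=imaging.grab_frame
def grab(n):
    p=_g(n); return p
def M(p): return R.from_rotvec(np.array(p['rotation'])).as_matrix()
def w(p,c): return M(p)@np.array(c)+np.array(p['origin'])
def proj(p,x):
    c=M(p).T@(np.array(x)-np.array(p['origin'])); return (p['fx']*c[0]/c[2]+p['cx'],p['fy']*c[1]/c[2]+p['cy'])
def ray(p,u,v,z):
    d=M(p)@np.array([(u-p['cx'])/p['fx'],(v-p['cy'])/p['fy'],1]); o=np.array(p['origin']); return o+d*(z-o[2])/d[2]
top clip [(array([0.62 , 0.206, 0.124]), array([218., 172.]), 0.27)]
top clip_grip [(array([ 0.319, -0.467,  0.042]), array([425., 267.]), 0.2)]
top rack [(array([0.606, 0.183, 0.011]), array([229., 182.]), 0.85), (array([0.772, 0.066, 0.015]), array([264., 134.]), 0.35)]
top jig [(array([ 0.568, -0.124,  0.014]), array([319., 193.]), 0.58), (array([0.622, 0.196, 0.118]), array([222., 171.]), 0.44)]
top panel_top [(array([ 0.573, -0.121,  0.021]), array([319., 19
[... 466 characters left out ...]
0.118]), array([229., 259.]), 0.65)]
side clip_grip [(array([0.593, 0.311, 0.058]), array([237., 307.]), 0.52)]
side rack [(array([0.611, 0.201, 0.013]), array([239., 280.]), 0.76), (array([ 0.527, -0.109,  0.049]), array([281., 196.]), 0.34)]
side jig [(array([ 0.574, -0.06 ,  0.017]), array([264., 212.]), 0.93)]
side panel_top []
side lever_knob [(array([ 0.525, -0.11 ,  0.05 ]), array([282., 196.]), 0.83)]
side cam_pivot [(array([ 0.569, -0.064,  0.016]), array([266., 212.]), 0.67)]
side press [(array([ 0.524, -0.11 ,  0.051]), array([282., 195.]), 0.62)]
side lever [(array([ 0.525, -0.113,  0.053]), array([282., 194.]), 0.88), (array([ 0.571, -0.054,  0.012]), array([265., 215.]), 0.42)]
```

View pics/top0.png

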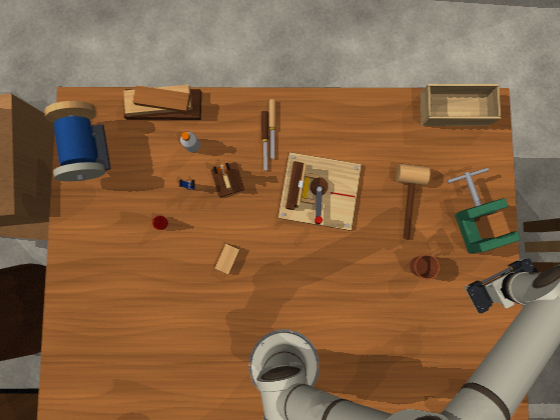

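View pics/side0.png

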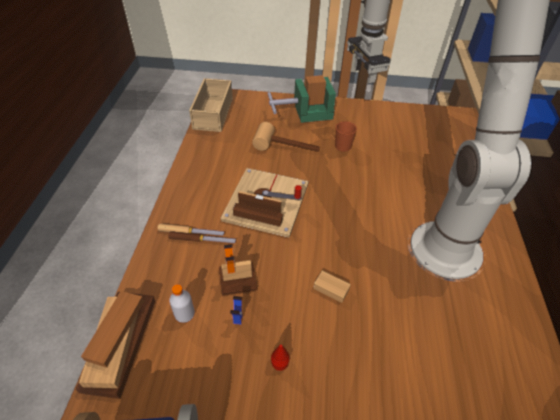

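The top view shows the rack with the clip at about (228,180), the jig at (320,190) and the knob at (319,220). The side view shows the rack at (238,275), the clip at (230,257) and a blue look-alike at (237,310). I'll zoom in.

```bash
python3 - <<'E'
import cv2,numpy as np
t=cv2.imread('pics/top0.png');s=cv2.imread('pics/side0.png')
a=cv2.resize(t[140:240,200:370],None,fx=4.5,fy=4.5,interpolation=cv2.INTER_CUBIC)
cv2.imwrite('pics/topz.png',a)
b=cv2.resize(s[160:330,180:320],None,fx=3.5,fy=3.5,interpolation=cv2.INTER_CUBIC)
cv2.imwrite('pics/sidez.png',b)
E
```

```text
(no output)
```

View pics/topz.png

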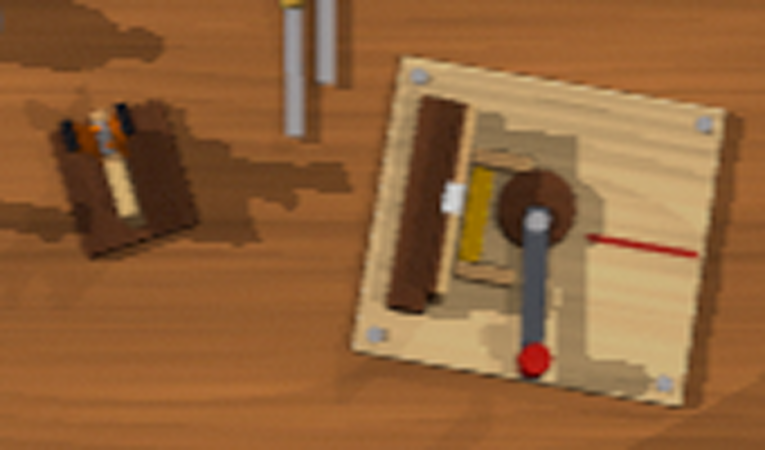

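View pics/sidez.png

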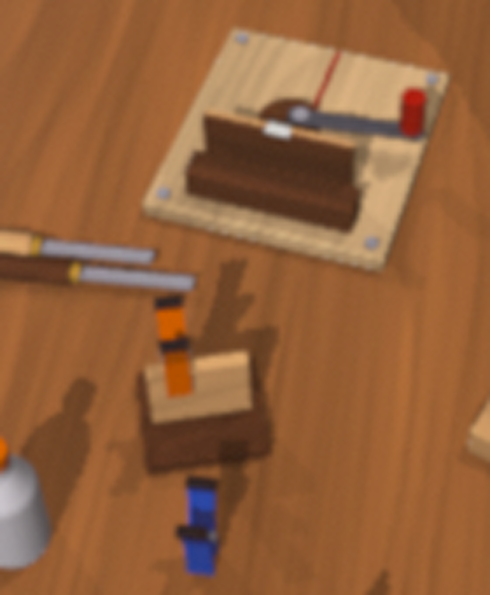

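```bash
python3 - <<'E'
from h import *
from scipy.optimize import least_squares
np.set_printoptions(precision=4,suppress=True)
p=grab('top'); q=grab('side')
zt=lambda u,v:(u/4.5+200-.4,v/4.5+140-.4)
zs=lambda u,v:(u/3.5+180-.35,v/3.5+160-.35)
ct=[zt(*c) for c in [(405,57),(724,108),(684,405),(353,350)]]
loc=np.array([[.115,.055],[.115,-.195],[-.115,-.195],[-.115,.055]])
cw=np.array([ray(p,*c,.018)[:2] for c in ct])
cs=[zs(*c) for c in [(147,205),(235,30),(448,73),(381,262)]]
cws=np.array([ray(q,*c,.018)[:2] for c in cs])
def fit(cw):
    f=lambda x:((R.from_euler('z',x[2]).as_matrix()[:2,:2]@loc.T).T+x[:2]-cw).ravel()
    r=least_squares(f,[.57,0,0]); return r.x,np.degrees(r.x[2]),r.fun*1000
print('top',fit(cw));print('side',fit(cws))
print('patch top',ray(p,*zt(454,198),.095),'side',ray(q,*zs(278,129),.095))
print('knob top', ray(p,*zt(535,357),.096),'side',ray(q,*zs(413,95),.096))
a=ray(p,*zt(70,135),.138);b=ray(p,*zt(123,117),.138);print('handles',a,b,(a+b)/2,np.linalg.norm(a-b))
a2=ray(p,*zt(95,107),.080)
print('rail ends top', ray(p,*zt(128,214),.080))
for nm,im,off in (('top',p,(200,140,290,240)),('side',q,(200,225,270,300))):
    for t in ['clip','rack']:
        for d in models.cut_out(t,im)[:3]:
            m=d['region'];ys,xs=np.nonzero(m);print(nm,t,d['conf'],xs.mean(),ys.mean(),m.sum(),xs.min(),xs.max(),ys.min(),ys.max())
E
python3 - <<'E'
import cv2
t=cv2.imread('pics/top0.png');s=cv2.imread('pics/side0.png')
cv2.imwrite('pics/z1.png',cv2.resize(t[155:205,205:250],None,fx=12,fy=12,interpolation=cv2.INTER_NEAREST))
cv2.imwrite('pics/z2.png',cv2.resize(s[240:300,215:265],None,fx=10,fy=10,interpolation=cv2.INTER_NEAREST))
E
```

```text
top (array([ 0.5862, -0.0563, -0.1611]), np.float64(-9.22884122860217), array([ 1.7687,  1.8643,  0.4781, -2.2017, -0.7634,  0.6021, -1.4833,
       -0.2646]))
side (array([ 0.5878, -0.0503, -0.1626]), np.float64(-9.318183878331691), array([ 3.6151,  0.3116,  2.9233, -1.8395, -2.5101,  1.806 , -4.0283,
       -0.2781]))
patch top [ 0.5866 -0.056   0.095 ] side [ 0.5898 -0.0536  0.095 ]
knob top [ 0.4722 -0.1133  0.096 ] side [ 0.4745 -0.1115  0.096 ]
handles [0.624  0.2143 0.138 ] [0.6369 0.1775 0.138 ] [0.6305 0.1959 0.138 ] 0.039004170303210406
rail ends top [0.5766 0.1795 0.08  ]
top clip 0.55 186.9724770642202 184.3302752293578 109 179 194 181 188
top rack 0.8 227.7546875 181.1953125 640 211 243 163 196
top rack 0.44 159.1823899371069 222.41509433962264 159 152 167 217 228
top rack 0.28 319.4075996677741 191.02429401993356 4816 278 359 153 229
side clip 0.65 236.89270386266094 310.7038626609442 233 231 242 296 324
side clip 0.63 229.83941605839416 259.2992700729927 274 224 235 245 274
side clip 0.32 344.53965183752416 135.38684719535783 517 335 355 121 151
side rack 0.79 238.0668604651163 278.3730620155039 1032 218 257 261 295
```

View pics/z1.png

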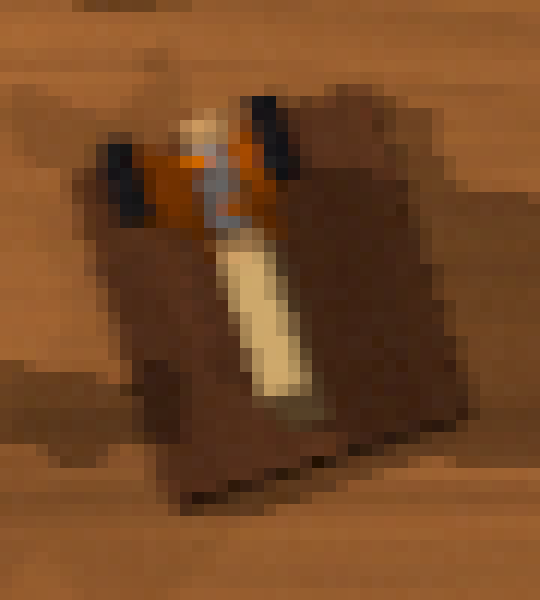

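View pics/z2.png

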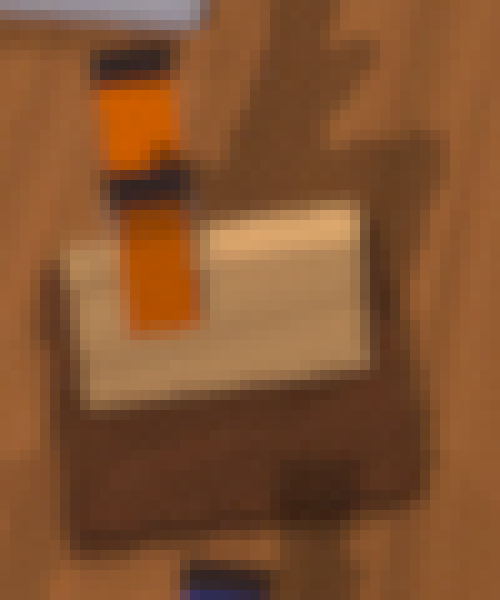

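```bash
python3 - <<'E'
from h import *
np.set_printoptions(precision=4,suppress=True)
p=grab('top'); q=grab('side')
z1=lambda u,v:(u/12+205-.5,v/12+155-.5)
z2=lambda u,v:(u/10+215-.5,v/10+240-.5)
def ang(a,b): d=b-a; return np.degrees(np.arctan2(d[1],d[0]))
L=ray(p,*z1(126,184),.138);Rr=ray(p,*z1(275,137),.138)
print('top handles',L,Rr,(L+Rr)/2,np.linalg.norm(L-Rr),ang(Rr,L)-90)
L=ray(q,*z2(148,185),.138);Rr=ray(q,*z2(132,62),.138)
print('side handles',L,Rr,(L+Rr)/2,np.linalg.norm(L-Rr),ang(Rr,L)-90)
print('bar',ang(ray(p,*z1(134,222),.138),ray(p,*z1(118,148),.138)),ang(ray(p,*z1(288,178),.138),ray(p,*z1(262,100),.138)))
print('railang',ang(ray(p,*z1(288,395),.08),ray(p,*z1(245,240),.08)))
print('base',ang(ray(p,*z1(180,500),.016),ray(p,*z1(85,190),.016)),ang(ray(p,*z1(470,415),.016),ray(p,*z1(375,90),.016)),ang(ray(p,*z1(470,415),.016),ray(p,*z1(180,500),.016))-90)
# side rail top edge near(+y face)
a=ray(q,*z2(362,240),.08);b=ray(q,*z2(62,250),.08);print('rail +y top edge',a,b,ang(a,b),np.linalg.norm(a-b))
a=ray(q,*z2(362,200),.08);b=ray(q,*z2(205,213),.08);print('rail -y top edge',a,b,ang(a,b))
a=ray(p,*z1(288,395),.08);print('rail near end top',a)
E
```

```text
top handles [0.6233 0.2148 0.138 ] [0.6359 0.1759 0.138 ] [0.6296 0.1954 0.138 ] 0.04082619957059413 18.004689430056303
side handles [0.6267 0.2164 0.138 ] [0.6388 0.1777 0.138 ] [0.6328 0.1971 0.138 ] 0.04046893619934848 17.353334863951773
bar 13.039295647096994 18.967005241353363
railang 16.160730142562116
base 17.818541777245862 16.746623528271286 16.665134568881086
rail +y top edge [0.5771 0.187  0.08  ] [0.6579 0.201  0.08  ] 9.825365698498398 0.08199045275394458
rail -y top edge [0.5792 0.1738 0.08  ] [0.6214 0.1838 0.08  ] 13.290766949740847
rail near end top [0.5758 0.178  0.08  ]
```

```bash
cat >> h.py <<'E'
def plan(tgt,yaw_y,show=True):
    """tgt xyz TCP; yaw_y: world angle (deg) of tool y axis (mod 180), pointing down"""
    s=sensors.get_state(); p0=np.array(s['eef_pos']); R0=R.from_rotvec(s['orientation'])
    best=None
    for a in (yaw_y,yaw_y+180):
        y=np.array([np.cos(np.radians(a)),np.sin(np.radians(a)),0]); z=np.array([0,0,-1.]); x=np.cross(y,z)
        T=R.from_matrix(np.stack([x,y,z],1)); rv=(R0.inv()*T).as_rotvec(degrees=True)
        if best is None or np.linalg.norm(rv)<np.linalg.norm(best): best=rv
    sh=R0.inv().apply(np.array(tgt)-p0)
    y0=R0.as_matrix()[:,1]
    print('t',round(s['t'],2),'p',p0.round(4),'yaw_y',np.degrees(np.arctan2(y0[1],y0[0])).round(2),'tilt',R0.as_matrix()[:,2].round(3),'w',s['gripper_width'],'F',np.round(s['wrist_force'],1),'q',np.round(s['joint_positions'],2))
    print('shift mm',(sh*1000).round(1),'turn',best.round(2))
E
python3 - <<'E'
from h import *
plan([.2799,-.5859,.30],107)
plan([.631,.196,.30],107)
E
```

```text
t 2.4 p [ 0.2803 -0.5865  0.2267] yaw_y -64.46 tilt [ 0.  0. -1.] w 1.0028878874633824 F [-0.  -0.1  0.2] q [ 1.39  0.5  -0.43  1.55  0.22  1.14 -0.21]
shift mm [ -0.1  -0.7 -73.3] turn [ 0.   -0.    8.54]
t 2.4 p [ 0.2803 -0.5865  0.2267] yaw_y -64.46 tilt [ 0.  0. -1.] w 1.0028878874633824 F [-0.  -0.1  0.2] q [ 1.39  0.5  -0.43  1.55  0.22  1.14 -0.21]
shift mm [ 653.8 -554.8  -73.3] turn [ 0.   -0.    8.54]
```

Emit:
{"name": "drive_tool", "arguments": {
  "commands": [0.015, -0.012, -0.025, 0, 0, 1, 0.045, -0.038, -0.05, 0, 0, 2, 0.08, -0.068, -0.073, 0, 0, 3, 0.117, -0.099, -0.073, 0, 0, 4, 0.154, -0.13, -0.073, 0, 0, 5, 0.191, -0.162, -0.073, 0, 0, 6, 0.228, -0.194, -0.073, 0, 0, 7, 0.265, -0.225, -0.073, 0, 0, 8, 0.302, -0.257, -0.073, 0, 0, 8.5, 0.339, -0.288, -0.073, 0, 0, 8.5],
  "fingers": 0.0918
}}

```text
t: 3.4
eef_pos: [0.4625, -0.1785, 0.3002]
orientation: [3.106, 0.465, 0.001]
wrist_force: [0.7, -0.2, 0.5]
gripper_width: 1.001
```

```bash
python3 - <<'E'
from h import *
plan([.631,.196,.30],107)
E
```

```text
t 3.4 p [ 0.4625 -0.1785  0.3002] yaw_y -72.97 tilt [ 0.001 -0.001 -1.   ] w 1.001432108831869 F [ 0.7 -0.2  0.5] q [ 0.92  0.17 -0.68  1.83  0.12  1.18 -1.07]
shift mm [ 2.708e+02 -3.088e+02 -1.000e-01] turn [ 0.07 -0.02  0.03]
```

Emit:
{"name": "drive_tool", "arguments": {
  "commands": [0.032, -0.036, 0, 0, 0, 0, 0.062, -0.071, 0, 0, 0, 0, 0.093, -0.106, 0, 0, 0, 0, 0.125, -0.142, 0, 0, 0, 0, 0.157, -0.179, 0.005, 0, 0, 0, 0.19, -0.216, 0.02, 0, 0, 0, 0.222, -0.253, 0.04, 0, 0, 0, 0.25, -0.285, 0.065, 0, 0, 0, 0.265, -0.302, 0.085, 0, 0, 0, 0.271, -0.309, 0.1, 0, 0, 0]
}}

```text
t: 4.4
eef_pos: [0.6297, 0.1985, 0.1978]
orientation: [-3.104, -0.472, 0.003]
wrist_force: [-0.1, 0.2, 0.1]
gripper_width: 1.003
```

```bash
python3 - <<'E'
from h import *
plan([.631,.196,.12],107)
for n in ('top','side'):
    p=grab(n);save(p,n+'1')
    if n=='top': plan([.631,.196,.12],107)
    im=cv2.imread(f'pics/{n}1.png'); c=im[130:230,170:290] if n=='top' else im[180:310,170:300]
    cv2.imwrite(f'pics/{n}1z.png',cv2.resize(c,None,fx=4.5,fy=4.5,interpolation=cv2.INTER_CUBIC))
E
```

```text
t 4.4 p [0.6297 0.1985 0.1978] yaw_y -72.7 tilt [-0.002  0.002 -1.   ] w 1.002601938233248 F [-0.1  0.2  0.1] q [ 0.15  0.62 -0.73  1.54  0.44  1.15 -1.94]
shift mm [ 0.6  2.9 77.8] turn [-0.14  0.07  0.3 ]
t 4.45 p [0.6287 0.1975 0.1955] yaw_y -72.72 tilt [-0.005  0.001 -1.   ] w 1.000400319968952 F [ 0.2  1.2 -2.5] q [ 0.15  0.62 -0.73  1.54  0.44  1.15 -1.94]
shift mm [ 2.1  2.3 75.5] turn [-0.13  0.25  0.28]
```

View pics/side1z.png

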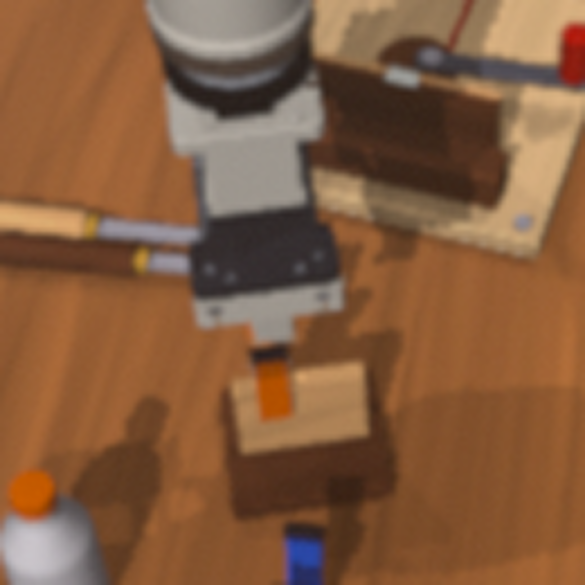

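Emit:
{"name": "drive_tool", "arguments": {
  "commands": [0.0, 0.0, 0.02, 0, 0, 0, 0.001, 0.001, 0.045, 0, 0, 0, 0.001, 0.001, 0.065, 0, 0, 0, 0.001, 0.001, 0.077, 0, 0, 0, 0.001, 0.001, 0.077, 0, 0, 0]
}}

```text
t: 5.0
eef_pos: [0.6313, 0.1913, 0.122]
orientation: [3.106, 0.462, -0.003]
wrist_force: [-0.0, -0.2, 1.1]
gripper_width: 1.0
```

```bash
python3 - <<'E'
from h import *
plan([.631,.196,.119],107)
for n in ('side',):
    p=grab(n);save(p,n+'2')
    im=cv2.imread(f'pics/{n}2.png'); c=im[180:310,170:300]
    cv2.imwrite(f'pics/{n}2z.png',cv2.resize(c,None,fx=4.5,fy=4.5,interpolation=cv2.INTER_CUBIC))
plan([.631,.196,.119],107)
E
```

```text
t 5.0 p [0.6313 0.1913 0.122 ] yaw_y -73.08 tilt [-0.002 -0.002 -1.   ] w 1.0004376843498402 F [-0.  -0.2  1.1] q [ 0.13  0.7  -0.69  1.6   0.5   1.03 -1.98]
shift mm [ 1.1 -4.6  3. ] turn [ 0.07  0.12 -0.08]
t 5.05 p [0.632  0.1923 0.1232] yaw_y -73.05 tilt [ 0.    -0.001 -1.   ] w 1.0015896358249499 F [ 0.3 -0.1  0.2] q [ 0.13  0.7  -0.69  1.6   0.5   1.03 -1.98]
shift mm [ 0.1 -3.9  4.2] turn [ 0.04  0.01 -0.05]
```

View pics/side2z.png

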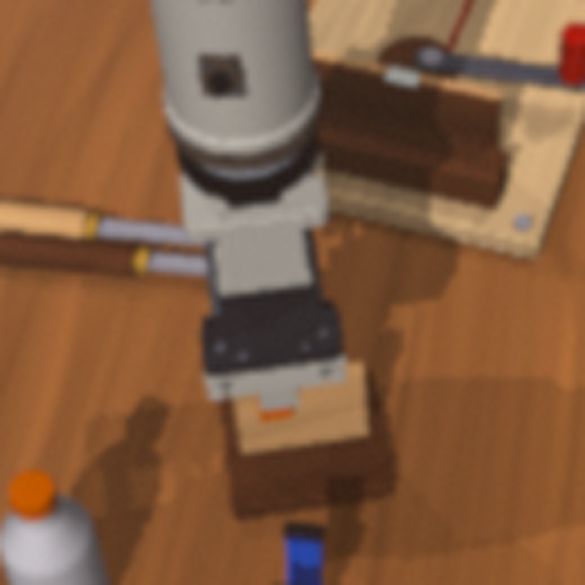

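Emit:
{"name": "drive_tool", "arguments": {
  "commands": [0.0, -0.002, 0.002, 0, 0, 0, 0.0, -0.004, 0.004, 0, 0, 0, 0.0, -0.004, 0.004, 0, 0, 0, 0.0, -0.004, 0.004, 0, 0, 0]
}}

```text
t: 5.45
eef_pos: [0.6307, 0.198, 0.1192]
orientation: [-3.107, -0.466, -0.001]
wrist_force: [-0.4, -0.5, -0.3]
gripper_width: 0.996
```

Emit:
{"name": "drive_tool", "arguments": {
  "commands": [0, 0, 0, 0, 0, 0, 0, 0, 0, 0, 0, 0, 0, 0, 0, 0, 0, 0, 0, 0, 0, 0, 0, 0, 0, 0, 0, 0, 0, 0, 0, 0, 0, 0, 0, 0],
  "fingers": 0.045,
  "grip_force": 18
}}

```text
t: 6.05
eef_pos: [0.6306, 0.1976, 0.1187]
orientation: [3.107, 0.466, -0.0]
wrist_force: [0.2, -0.3, 0.1]
gripper_width: 0.532
```

Emit:
{"name": "drive_tool", "arguments": {
  "commands": [0, 0, 0, 0, 0, 0, 0, 0, 0, 0, 0, 0, 0, 0, 0, 0, 0, 0, 0, 0, 0, 0, 0, 0, 0, 0, 0, 0, 0, 0, 0, 0, 0, 0, 0, 0, 0, 0, 0, 0, 0, 0, 0, 0, 0, 0, 0, 0],
  "fingers": 0.02,
  "grip_force": 18
}}

```text
t: 6.85
eef_pos: [0.6306, 0.1976, 0.1187]
orientation: [3.107, 0.466, -0.0]
wrist_force: [0.3, 0.1, -1.3]
gripper_width: 0.255
```

```bash
python3 - <<'E'
from h import *
plan([.631,.196,.119],107)
p=grab('side');save(p,'side3')
im=cv2.imread(f'pics/side3.png'); c=im[180:310,170:300]
cv2.imwrite(f'pics/side3z.png',cv2.resize(c,None,fx=4.5,fy=4.5,interpolation=cv2.INTER_CUBIC))
E
```

```text
t 6.85 p [0.6306 0.1976 0.1187] yaw_y -72.96 tilt [ 0. -0. -1.] w 0.254557047070366 F [ 0.3  0.1 -1.3] q [ 0.12  0.7  -0.69  1.6   0.5   1.02 -1.99]
shift mm [-0.   1.6 -0.3] turn [0.   0.   0.04]
```

View pics/side3z.png

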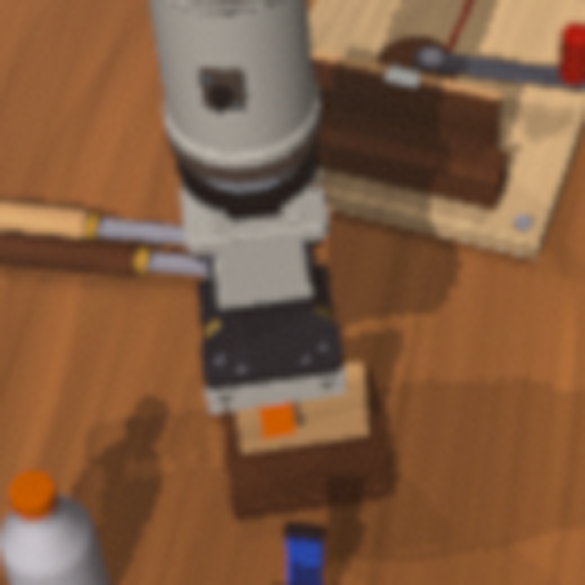

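Emit:
{"name": "drive_tool", "arguments": {
  "commands": [0, 0, -0.006, 0, 0, 0, 0, 0, -0.018, 0, 0, 0, 0, 0, -0.036, 0, 0, 0, 0, 0, -0.06, 0, 0, 0, 0, 0, -0.085, 0, 0, 0, 0, 0, -0.105, 0, 0, 0, 0, 0, -0.115, 0, 0, 0, 0, 0, -0.115, 0, 0, 0]
}}

```text
t: 7.7
eef_pos: [0.6317, 0.1983, 0.2367]
orientation: [-3.106, -0.465, -0.007]
wrist_force: [-0.1, 1.0, -1.4]
gripper_width: 0.256
```

```bash
python3 - <<'E'
from h import *
plan([.587,-.055,.23],81)
for n in ('top','side'):
    p=grab(n);save(p,n+'4')
    im=cv2.imread(f'pics/{n}4.png'); c=im[180:310,170:300] if n=='side' else im[100:230,170:370]
    cv2.imwrite(f'pics/{n}4z.png',cv2.resize(c,None,fx=4,fy=4,interpolation=cv2.INTER_CUBIC))
E
```

```text
t 7.7 p [0.6317 0.1983 0.2367] yaw_y -72.96 tilt [ 0.004  0.001 -1.   ] w 0.25634225968887614 F [-0.1  1.  -1.4] q [ 0.16  0.58 -0.75  1.5   0.41  1.21 -1.92]
shift mm [-117.   229.1    6.2] turn [-0.05 -0.26 26.04]
```

View pics/side4z.png

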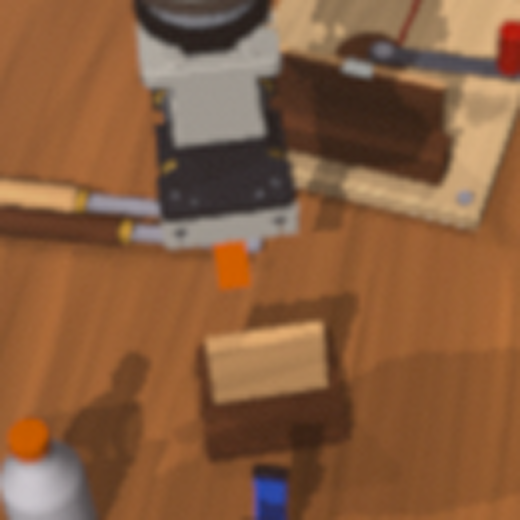

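View pics/top4z.png

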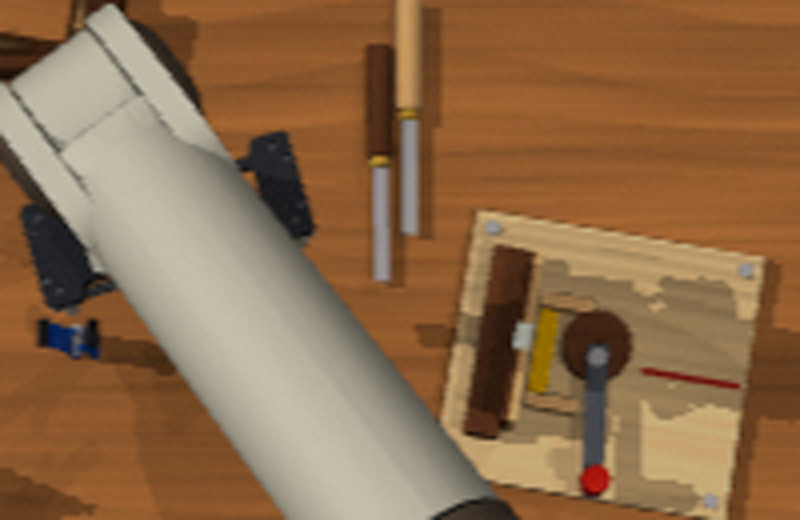

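```bash
python3 - <<'E'
from h import *
q=grab('side')
for z in (.16,.165,.17,.175,.18,.185): print(z, ray(q,228.7,251.6,z).round(4))
print(proj(q,[.632,.198,.255]))
plan([.587,-.055,.23],81)
E
```

```text
0.16 [0.6276 0.212  0.16  ]
0.165 [0.6265 0.2155 0.165 ]
0.17 [0.6255 0.2191 0.17  ]
0.175 [0.6244 0.2226 0.175 ]
0.18 [0.6233 0.2262 0.18  ]
0.185 [0.6222 0.2297 0.185 ]
(np.float64(225.26422645995632), np.float64(223.51003918235597))
t 7.85 p [0.63   0.1971 0.2329] yaw_y -72.96 tilt [-0.001 -0.001 -1.   ] w 0.2604614515374619 F [ 0.8  0.1 -1.3] q [ 0.16  0.59 -0.74  1.51  0.41  1.21 -1.92]
shift mm [-115.   228.4    3.1] turn [ 0.04  0.08 26.04]
```

Emit:
{"name": "drive_tool", "arguments": {
  "commands": [-0.01, 0.02, 0, 0, 0, 2, -0.027, 0.053, 0, 0, 0, 6, -0.045, 0.09, 0, 0, 0, 11, -0.063, 0.127, 0, 0, 0, 16, -0.082, 0.163, 0, 0, 0, 20, -0.098, 0.196, 0, 0, 0, 24, -0.109, 0.218, 0, 0, 0, 26.2, -0.114, 0.2287, 0, 0, 0, 26.2, -0.114, 0.2287, 0, 0, 0, 26.2, -0.114, 0.2287, 0, 0, 0, 26.2]
}}

```text
t: 8.85
eef_pos: [0.5886, -0.0526, 0.2333]
orientation: [-3.13, 0.247, 0.001]
wrist_force: [0.6, 0.1, -0.5]
gripper_width: 0.258
```

```bash
python3 - <<'E'
from h import *
p=grab('side');save(p,'side5')
im=cv2.imread(f'pics/side5.png'); c=im[130:250,210:340]
cv2.imwrite(f'pics/side5z.png',cv2.resize(c,None,fx=5,fy=5,interpolation=cv2.INTER_CUBIC))
plan([.588,-.055,.13],80.75)
E
```

```text
t 8.9 p [ 0.5887 -0.0519  0.2335] yaw_y -98.96 tilt [-0.     0.002 -1.   ] w 0.2569658302797038 F [-0.4 -0.7 -0.1] q [ 0.54  0.43 -0.64  1.69  0.28  1.12 -1.91]
shift mm [ -0.2   3.3 103.5] turn [-0.09  0.02  0.29]
```

View pics/side5z.png

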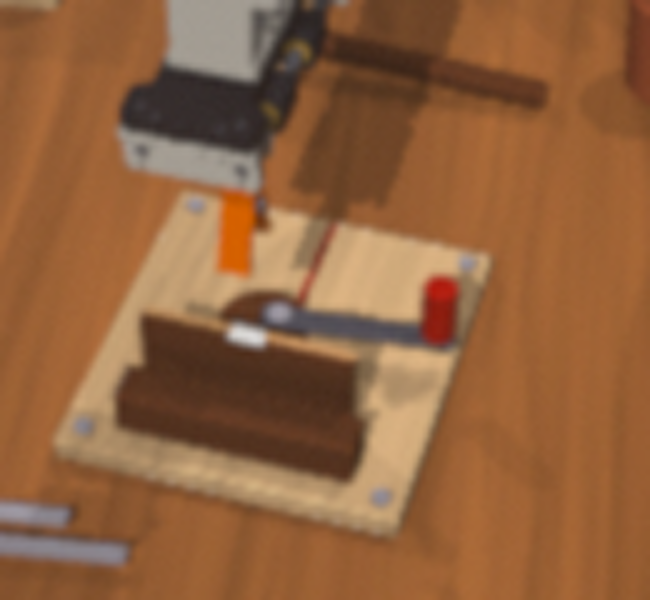

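```bash
python3 - <<'E'
from h import *
q=grab('side')
for z in (.155,.16,.165,.17,.175): print(z, ray(q,235.5/5+210-.4,271/5+130-.4,z).round(4))
print('patch',ray(q,247/5+210-.4,335/5+130-.4,.095))
plan([.588,-.055,.13],80.75)
E
```

```text
0.155 [ 0.5952 -0.0481  0.155 ]
0.16 [ 0.5943 -0.0431  0.16  ]
0.165 [ 0.5934 -0.0381  0.165 ]
0.17 [ 0.5925 -0.033   0.17  ]
0.175 [ 0.5916 -0.028   0.175 ]
patch [ 0.59000262 -0.05321884  0.095     ]
t 8.95 p [ 0.5888 -0.0518  0.2336] yaw_y -98.94 tilt [ 0.     0.001 -1.   ] w 0.25833626373970314 F [ 0.9 -0.2 -0.6] q [ 0.54  0.43 -0.64  1.69  0.28  1.12 -1.91]
shift mm [ -0.3   3.4 103.6] turn [-0.08  0.01  0.31]
```

Emit:
{"name": "drive_tool", "arguments": {
  "commands": [0, 0.002, 0.01, 0, 0, 0.3, 0, 0.003, 0.028, 0, 0, 0.3, 0, 0.003, 0.046, 0, 0, 0.3, 0, 0.003, 0.062, 0, 0, 0.3, 0, 0.003, 0.074, 0, 0, 0.3, 0, 0.003, 0.08, 0, 0, 0.3, 0, 0.003, 0.08, 0, 0, 0.3]
}}

```text
t: 9.65
eef_pos: [0.5876, -0.0572, 0.1528]
orientation: [-3.131, 0.258, 0.002]
wrist_force: [0.1, 0.1, -1.2]
gripper_width: 0.254
```

```bash
python3 - <<'E'
from h import *
p=grab('side');save(p,'side6')
im=cv2.imread(f'pics/side6.png'); c=im[130:250,210:340]
cv2.imwrite(f'pics/side6z.png',cv2.resize(c,None,fx=5,fy=5,interpolation=cv2.INTER_CUBIC))
plan([.588,-.055,.13],80.75)
E
```

```text
t 9.7 p [ 0.5882 -0.0572  0.1536] yaw_y -99.44 tilt [-0.  0. -1.] w 0.2549030546556378 F [ 0.   0.3 -1. ] q [ 0.51  0.51 -0.6   1.76  0.35  0.97 -1.97]
shift mm [-0.6 -2.1 23.6] turn [-0.01  0.01 -0.19]
```

View pics/side6z.png

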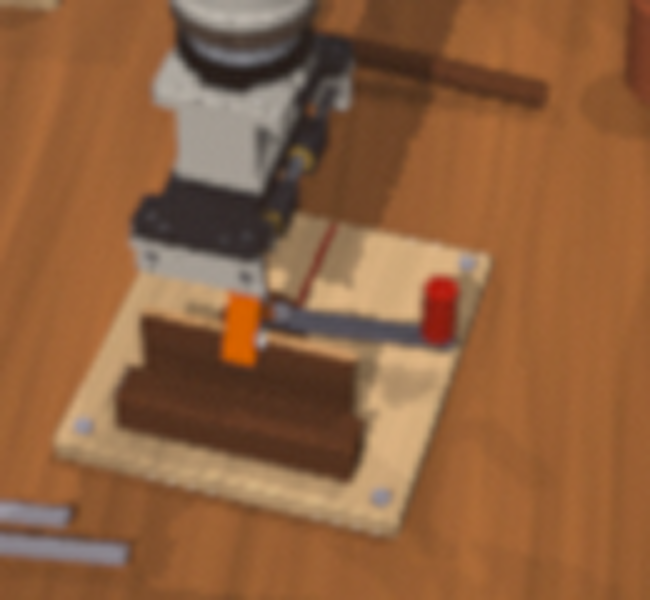

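```bash
python3 - <<'E'
from h import *
q=grab('side')
for c in ([.590,-.0532,.095],[.5927,-.036,.089],[.588-.0+.0027,-.0572+.017,.089]):
    u,v=proj(q,c);print((u-210+.4)*5,(v-130+.4)*5)
E
```

```text
246.9996485360998 335.02211964995024
238.69427560398788 361.2269537664919
242.91597322744406 356.63254920565123
```

Emit:
{"name": "drive_tool", "arguments": {
  "commands": [0, -0.001, 0.006, 0, 0, 0, 0, -0.001, 0.013, 0, 0, 0, 0, -0.001, 0.02, 0, 0, 0, 0, -0.001, 0.023, 0, 0, 0, 0, -0.001, 0.023, 0, 0, 0, 0, -0.001, 0.023, 0, 0, 0]
}}

```text
t: 10.35
eef_pos: [0.5882, -0.0563, 0.1306]
orientation: [-3.131, 0.259, 0.0]
wrist_force: [-1.0, -0.6, -0.9]
gripper_width: 0.257
```

```bash
python3 - <<'E'
from h import *
p=grab('side');save(p,'side7')
im=cv2.imread(f'pics/side7.png'); c=im[130:250,210:340]
cv2.imwrite(f'pics/side7z.png',cv2.resize(c,None,fx=5,fy=5,interpolation=cv2.INTER_CUBIC))
plan([.588,-.055,.13],80.75)
E
```

```text
t 10.4 p [ 0.5884 -0.0564  0.1308] yaw_y -99.45 tilt [ 0.  0. -1.] w 0.25467667301220953 F [ 0.9  0.3 -0.6] q [ 0.5   0.54 -0.59  1.78  0.37  0.93 -1.98]
shift mm [-0.6 -1.3  0.8] turn [-0.  -0.  -0.2]
```

View pics/side7z.png

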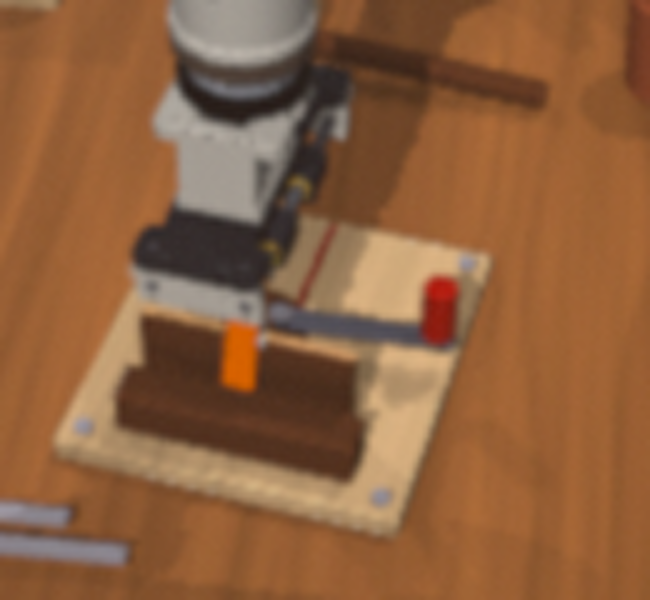

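Emit:
{"name": "drive_tool", "arguments": {
  "commands": [0, 0, 0, 0, 0, 0, 0, 0, 0, 0, 0, 0, 0, 0, 0, 0, 0, 0, 0, 0, 0, 0, 0, 0, 0, 0, 0, 0, 0, 0, 0, 0, 0, 0, 0, 0, 0, 0, 0, 0, 0, 0],
  "fingers": 0.075
}}

```text
t: 11.1
eef_pos: [0.5884, -0.0572, 0.1309]
orientation: [3.13, -0.26, 0.0]
wrist_force: [-0.2, -0.1, 0.3]
gripper_width: 0.797
```

Emit:
{"name": "drive_tool", "arguments": {
  "commands": [0, 0, -0.01, 0, 0, 0, 0, 0, -0.03, 0, 0, 0, 0, 0, -0.055, 0, 0, 0, 0, 0, -0.08, 0, 0, 0, 0, 0, -0.1, 0, 0, 0, 0, 0, -0.11, 0, 0, 0]
}}

```text
t: 11.7
eef_pos: [0.5895, -0.0565, 0.2437]
orientation: [3.13, -0.259, 0.006]
wrist_force: [-0.7, 0.5, -0.5]
gripper_width: 0.814
```

```bash
python3 - <<'E'
from h import *
p=grab('side');save(p,'side8')
im=cv2.imread(f'pics/side8.png'); c=im[130:250,210:340]
cv2.imwrite(f'pics/side8z.png',cv2.resize(c,None,fx=5,fy=5,interpolation=cv2.INTER_CUBIC))
plan([.4735,-.1125,.23],80.75)
E
```

```text
t 11.75 p [ 0.5899 -0.0565  0.2443] yaw_y -99.46 tilt [ 0.005 -0.001 -1.   ] w 0.8196717481444286 F [0.1 0.2 1.9] q [ 0.55  0.42 -0.65  1.68  0.27  1.13 -1.91]
shift mm [-105.7   74.4   13.8] turn [ 0.01 -0.28 -0.21]
```

View pics/side8z.png

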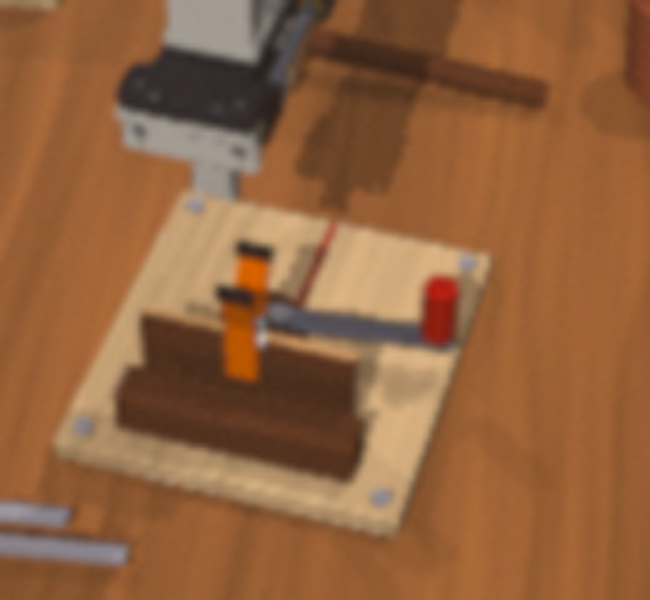

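Emit:
{"name": "drive_tool", "arguments": {
  "commands": [-0.01, 0.007, 0, 0, 0, 5, -0.03, 0.021, 0, 0, 0, 13, -0.055, 0.039, 0, 0, 0, 21, -0.08, 0.056, 0, 0, 0, 29, -0.097, 0.069, 0, 0, 0, 37, -0.105, 0.076, 0, 0, 0, 45, -0.105, 0.076, 0, 0, 0, 53, -0.105, 0.076, 0, 0, 0, 61, -0.105, 0.076, 0, 0, 0, 69, -0.105, 0.076, 0, 0, 0, 77],
  "fingers": 0.05
}}

```text
t: 12.75
eef_pos: [0.4674, -0.1159, 0.2306]
orientation: [2.57, -1.78, -0.04]
wrist_force: [-0.9, 0.6, -0.3]
gripper_width: 0.542
```

Emit:
{"name": "drive_tool", "arguments": {
  "commands": [0, 0, 0, 0, 0, 8, 0, 0, 0, 0, 0, 16, 0, 0, 0, 0, 0, 24, 0, 0, 0, 0, 0, 32, 0, 0, 0, 0, 0, 40, 0, 0, 0, 0, 0, 48, 0, 0, 0, 0, 0, 56, 0, 0, 0, 0, 0, 64, 0, 0, 0, 0, 0, 72, 0, 0, 0, 0, 0, 80]
}}

```text
t: 13.75
eef_pos: [0.4622, -0.1575, 0.1794]
orientation: [-1.37, 2.791, 0.122]
wrist_force: [-0.1, 0.2, 0.5]
gripper_width: 0.544
```

Emit:
{"name": "drive_tool", "arguments": {
  "commands": [0, 0, 0, 0, 0, 8, 0, 0, 0, 0, 0, 15.8, 0, 0, 0, 0, 0, 15.8, 0, 0, 0, 0, 0, 15.8]
}}

```text
t: 14.15
eef_pos: [0.4363, -0.194, 0.1349]
orientation: [-1.036, 2.897, 0.159]
wrist_force: [0.8, 0.3, 0.1]
gripper_width: 0.544
```

```bash
python3 - <<'E'
from h import *
plan([.473,-.1145,.15],87.7)
for n in ('side','top'):
    p=grab(n);save(p,n+'9')
    im=cv2.imread(f'pics/{n}9.png'); c=im[130:250,210:340] if n=='side' else im[140:240,260:380]
    cv2.imwrite(f'pics/{n}9z.png',cv2.resize(c,None,fx=5,fy=5,interpolation=cv2.INTER_CUBIC))
    if n=='side':
        J=R.from_euler('z',-9.25,degrees=True)
        for o in ([-.01,.01,-.030],[.01,.01,-.030],[0,0,0],[0,.02,.05]):
            c=np.array([.590,-.0532,.095])+J.apply(o);u,v=proj(p,c);print(o,(u-210+.4)*5,(v-130+.4)*5)
E
```

```text
t 14.15 p [ 0.4363 -0.194   0.1349] yaw_y 129.55 tilt [ 0.022  0.117 -0.993] w 0.5438149073213032 F [0.8 0.3 0.1] q [-0.56  1.04  1.56  2.07 -1.13  1.43 -2.57]
shift mm [-79.7  39.   -4.8] turn [ 6.12  3.42 41.6 ]
[-0.01, 0.01, -0.03] 258.088648936707 382.3899914600373
[0.01, 0.01, -0.03] 227.8264396646554 375.5571793317199
[0, 0, 0] 246.9996485360998 335.02211964995024
[0, 0.02, 0.05] 235.33629788133635 300.2910754773488
```

View pics/side9z.png

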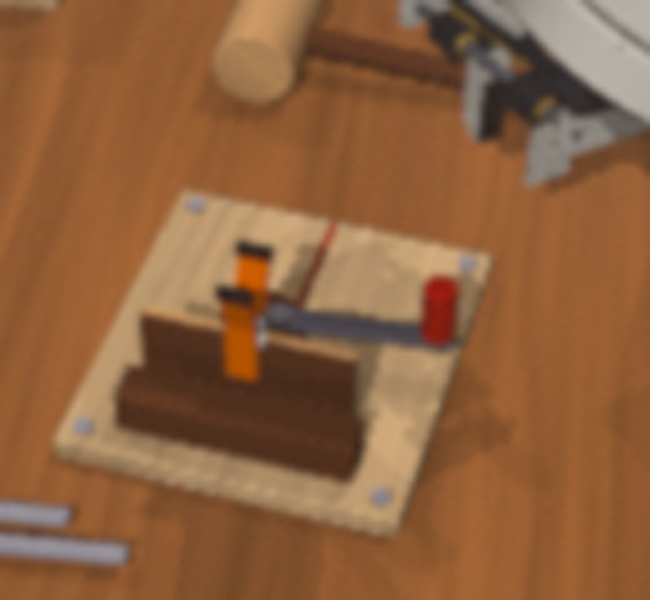

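View pics/top9z.png

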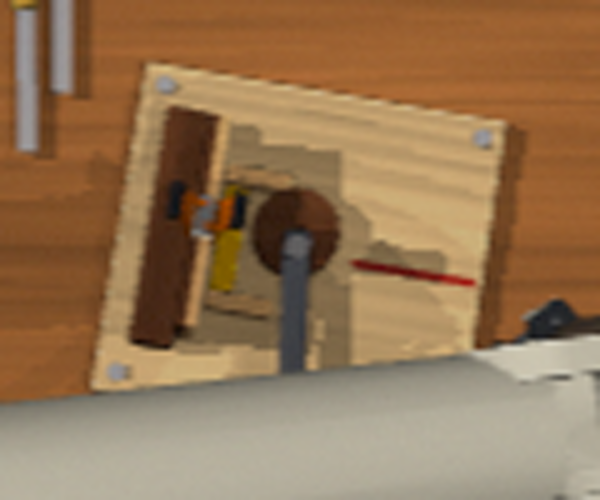

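View pics/side9.png

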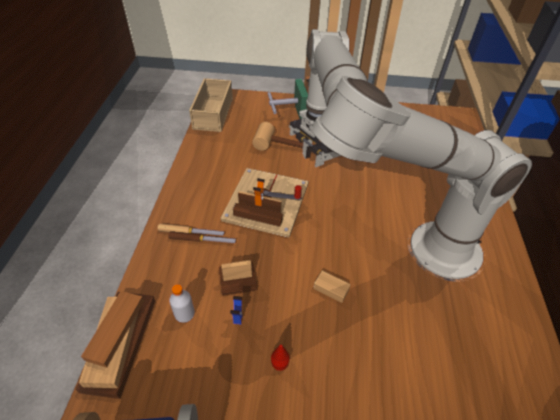

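View pics/top9.png

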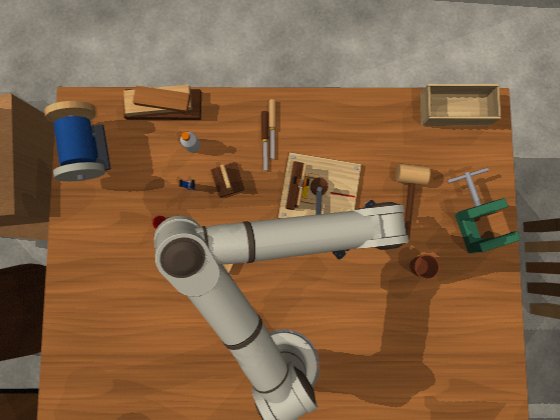

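The arm turned the wrong way and reached its joint limits. Nothing was touched: the mallet is at (413,175), the cup at (424,266), and the clip is on the panel at (258,195) in the side view. I'll turn back gradually.

Emit:
{"name": "drive_tool", "arguments": {
  "commands": [0, 0, -0.02, 0, 0, -6, 0, 0, -0.04, 0, 0, -13, 0, 0, -0.05, 0, 0, -20, 0, 0, -0.05, 0, 0, -26]
}}

```text
t: 14.65
eef_pos: [0.4384, -0.1992, 0.1879]
orientation: [-1.661, 2.559, 0.127]
wrist_force: [-0.7, -0.2, 0.1]
gripper_width: 0.546
```

```bash
python3 - <<'E'
from h import *
plan([.473,-.1145,.24],-92.3)
E
```

```text
t 14.65 p [ 0.4384 -0.1992  0.1879] yaw_y 156.04 tilt [ 0.028  0.117 -0.993] w 0.5462787596316544 F [-0.7 -0.2  0.1] q [-0.59  0.84  1.55  2.02 -0.96  1.37 -2.23]
shift mm [-97.    3.9 -40.8] turn [ 5.16  5.24 68.18]
```

```bash
cat >> h.py <<'E'
def Tdown(a):
    y=np.array([np.cos(np.radians(a)),np.sin(np.radians(a)),0]); z=np.array([0,0,-1.]); return R.from_matrix(np.stack([np.cross(y,z),y,z],1))
def rows(tgts):
    s=sensors.get_state(); p0=np.array(s['eef_pos']); R0=R.from_rotvec(s['orientation'])
    for xyz,a in tgts:
        print((R0.inv().apply(np.array(xyz)-p0)).round(4), (R0.inv()*Tdown(a)).as_rotvec(degrees=True).round(1))
E
python3 - <<'E'
from h import *
s=sensors.get_state(); p0=s['eef_pos'];g=np.array([.473,-.1145,.24])
rows([(p0+(g-p0)*min(1,k/7),-204+8*k) for k in range(1,11)])
E
```

```text
[-0.0139  0.0006 -0.0058] [ 0.8  6.9 -8. ]
[-0.0277  0.0011 -0.0117] [  0.3   6.9 -16. ]
[-0.0416  0.0017 -0.0175] [ -0.2   7.  -24. ]
[-0.0554  0.0022 -0.0233] [ -0.7   7.  -32. ]
[-0.0693  0.0028 -0.0292] [ -1.2   7.  -40. ]
[-0.0831  0.0033 -0.035 ] [ -1.7   6.9 -48. ]
[-0.097   0.0039 -0.0408] [ -2.2   6.9 -56. ]
[-0.097   0.0039 -0.0408] [ -2.7   6.8 -64. ]
[-0.097   0.0039 -0.0408] [ -3.2   6.7 -71.9]
[-0.097   0.0039 -0.0408] [ -3.7   6.5 -79.9]
```

Emit:
{"name": "drive_tool", "arguments": {
  "commands": [-0.014, 0.0005, -0.006, 0.2, 2, -8, -0.028, 0.001, -0.012, 0.2, 4, -16, -0.042, 0.002, -0.018, 0, 6, -24, -0.055, 0.002, -0.023, -0.7, 7, -32, -0.069, 0.003, -0.029, -1.2, 7, -40, -0.083, 0.003, -0.035, -1.7, 6.9, -48, -0.097, 0.004, -0.041, -2.2, 6.9, -56, -0.097, 0.004, -0.041, -2.7, 6.8, -64, -0.097, 0.004, -0.041, -3.2, 6.7, -72, -0.097, 0.004, -0.041, -3.7, 6.5, -80]
}}

```text
t: 15.65
eef_pos: [0.473, -0.1137, 0.2387]
orientation: [-3.004, 0.915, 0.005]
wrist_force: [-0.4, -0.4, 0.5]
gripper_width: 0.544
```

```bash
python3 - <<'E'
from h import *
plan([.473,-.1145,.24],-92.3)
rows([([.473,-.1145,.24],-92.3)])
p=grab('side');save(p,'side10')
E
```

```text
t 15.65 p [ 0.473  -0.1137  0.2387] yaw_y -123.88 tilt [-0.002  0.002 -1.   ] w 0.5443882658938589 F [-0.4 -0.4  0.5] q [-0.91  0.51  1.43  1.97 -0.56  1.16 -1.41]
shift mm [ 0.4  0.7 -1.3] turn [ -0.09   0.18 -31.58]
[ 0.0004  0.0007 -0.0013] [ -0.1   0.2 -31.6]
```

View pics/side10.png

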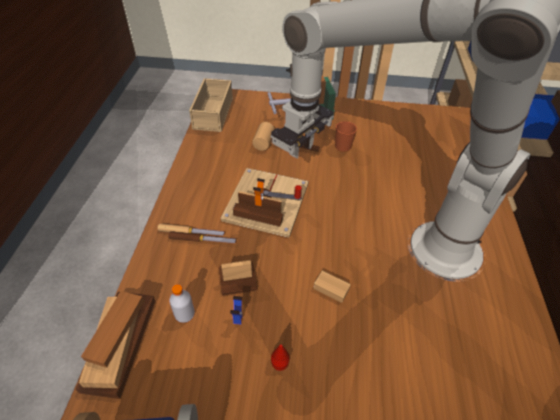

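Emit:
{"name": "drive_tool", "arguments": {
  "commands": [0, 0.001, 0.01, 0, 0, -8, 0, 0.001, 0.03, 0, 0, -16, 0, 0.001, 0.05, 0, 0, -24, 0, 0.001, 0.075, 0, 0, -31.6, 0, 0.001, 0.09, 0, 0, -31.6, 0, 0.001, 0.09, 0, 0, -31.6]
}}

```text
t: 16.3
eef_pos: [0.47, -0.115, 0.1466]
orientation: [-3.138, 0.084, 0.011]
wrist_force: [-0.7, 0.3, 0.2]
gripper_width: 0.546
```

```bash
python3 - <<'E'
from h import *
plan([.473,-.1145,.06],-92.3)
for n in ('side','top'):
    p=grab(n);save(p,n+'11')
    im=cv2.imread(f'pics/{n}11.png'); c=im[130:250,210:340] if n=='side' else im[140:240,260:380]
    cv2.imwrite(f'pics/{n}11z.png',cv2.resize(c,None,fx=5,fy=5,interpolation=cv2.INTER_CUBIC))
plan([.473,-.1145,.06],-92.3)
E
```

```text
t 16.3 p [ 0.47   -0.115   0.1466] yaw_y -93.07 tilt [-0.007  0.002 -1.   ] w 0.5461180343894906 F [-0.7  0.3  0.2] q [-0.7   0.51  1.12  2.06 -0.58  0.93 -0.88]
shift mm [ 3.6 -0.4 86.6] turn [-0.12  0.4  -0.77]
t 16.4 p [ 0.4712 -0.116   0.1481] yaw_y -93.03 tilt [-0.005  0.001 -1.   ] w 0.5460888365641522 F [-0.1  0.8  0.1] q [-0.7   0.51  1.13  2.06 -0.58  0.94 -0.88]
shift mm [ 2.1 -1.5 88.1] turn [-0.05  0.27 -0.73]
```

View pics/side11z.png

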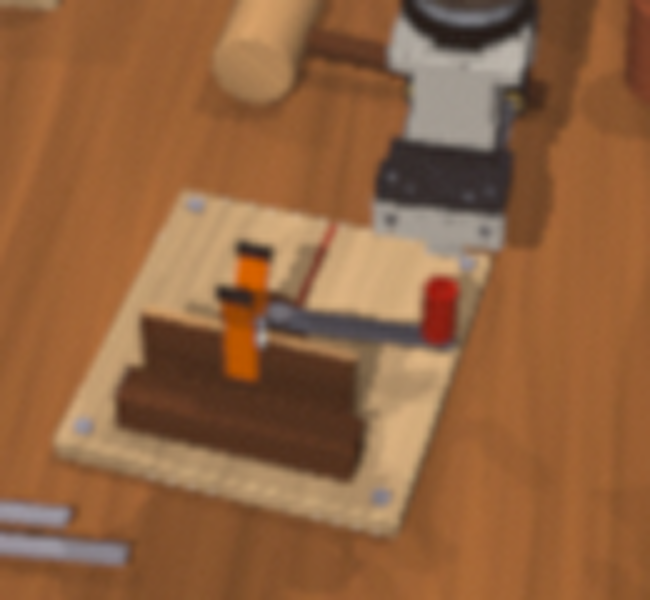

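View pics/top11.png

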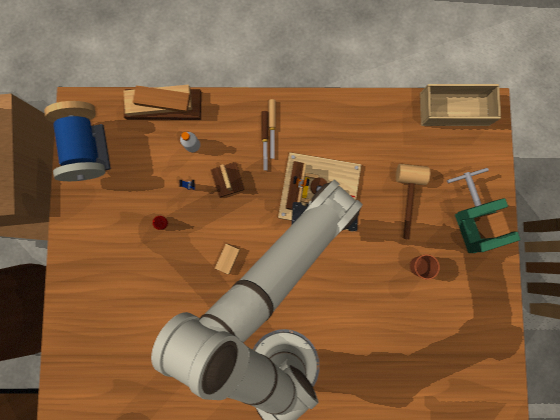

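Emit:
{"name": "drive_tool", "arguments": {
  "commands": [0.001, -0.001, 0.015, 0, 0, -0.7, 0.002, -0.001, 0.035, 0, 0, -0.7, 0.002, -0.001, 0.055, 0, 0, -0.7, 0.002, -0.001, 0.072, 0, 0, -0.7, 0.002, -0.001, 0.083, 0, 0, -0.7, 0.002, -0.001, 0.085, 0, 0, -0.7, 0.002, -0.001, 0.085, 0, 0, -0.7]
}}

```text
t: 17.1
eef_pos: [0.4728, -0.1151, 0.063]
orientation: [-3.14, 0.06, 0.007]
wrist_force: [-0.1, -0.2, 1.1]
gripper_width: 0.543
```

```bash
python3 - <<'E'
from h import *
plan([.473,-.1145,.062],-92.3)
for n in ('side',):
    p=grab(n);save(p,n+'12')
    im=cv2.imread(f'pics/{n}12.png'); c=im[130:250,210:340] if n=='side' else im[140:240,260:380]
    cv2.imwrite(f'pics/{n}12z.png',cv2.resize(c,None,fx=5,fy=5,interpolation=cv2.INTER_CUBIC))
E
```

```text
t 17.1 p [ 0.4728 -0.1151  0.063 ] yaw_y -92.19 tilt [-0.005  0.001 -1.   ] w 0.5431088300472238 F [-0.1 -0.2  1.1] q [-0.56  0.63  0.95  2.11 -0.74  0.79 -0.75]
shift mm [ 0.2 -0.6  1. ] turn [-0.05  0.27  0.11]
```

View pics/side12z.png

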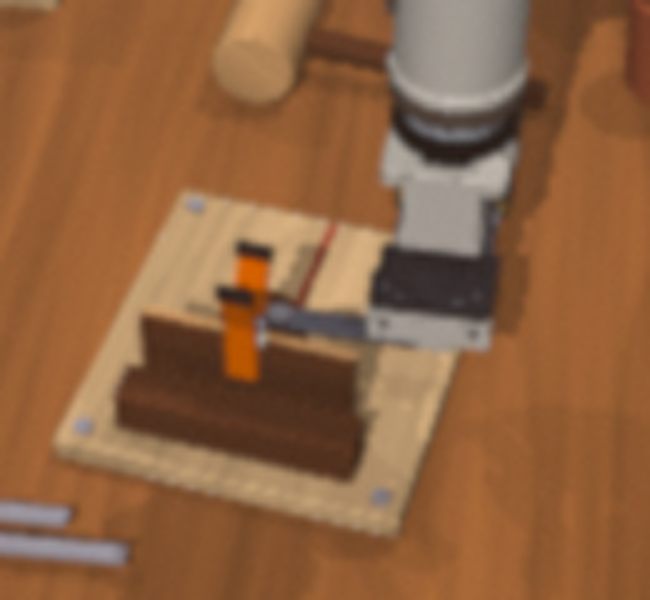

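Knob is between the fingers, so I'll close gently.

Emit:
{"name": "drive_tool", "arguments": {
  "commands": [0, 0, 0, 0, 0, 0, 0, 0, 0, 0, 0, 0, 0, 0, 0, 0, 0, 0, 0, 0, 0, 0, 0, 0, 0, 0, 0, 0, 0, 0, 0, 0, 0, 0, 0, 0],
  "fingers": 0.015,
  "grip_force": 10
}}

```text
t: 17.75
eef_pos: [0.4724, -0.1146, 0.0627]
orientation: [-3.139, 0.059, 0.008]
wrist_force: [0.2, 2.0, 4.8]
gripper_width: 0.261
```

```bash
python3 - <<'E'
from h import *
s=sensors.get_state();P=np.array([.5775,-.1192,0]);p0=np.array(s['eef_pos'])
v=p0-P;print('radius',np.hypot(v[0],v[1]),'ang',np.degrees(np.arctan2(v[1],v[0])))
plan(p0,-92.3)
r=.105
out=[]
for k in range(1,11):
    a=177.7+ (83.05)*k/20
    out.append(([P[0]+r*np.cos(np.radians(a)),P[1]+r*np.sin(np.radians(a)),p0[2]],a+90))
rows(out)
E
```

```text
radius 0.1052144353958982 ang 177.48706607910975
t 17.75 p [ 0.4724 -0.1146  0.0627] yaw_y -92.14 tilt [-0.005  0.002 -1.   ] w 0.2609345613791743 F [0.2 2.  4.8] q [-0.56  0.63  0.95  2.11 -0.74  0.79 -0.75]
shift mm [0. 0. 0.] turn [-0.1   0.29  0.16]
[ 0.0005  0.008  -0.    ] [-0.1  0.3 -4. ]
[ 0.0013  0.0156 -0.    ] [-0.1  0.3 -8.1]
[ 0.0026  0.023  -0.0001] [ -0.1   0.3 -12.3]
[ 0.0045  0.0304 -0.0001] [ -0.1   0.3 -16.4]
[ 0.0069  0.0376 -0.0001] [ -0.2   0.3 -20.6]
[ 0.0099  0.0447 -0.0001] [ -0.2   0.3 -24.8]
[ 0.0133  0.0514 -0.0002] [ -0.2   0.3 -28.9]
[ 0.0172  0.058  -0.0002] [ -0.2   0.3 -33.1]
[ 0.0216  0.0642 -0.0002] [ -0.2   0.2 -37.2]
[ 0.0264  0.0701 -0.0003] [ -0.2   0.2 -41.4]
```

Emit:
{"name": "drive_tool", "arguments": {
  "commands": [0.0005, 0.008, 0, 0, 0, -4, 0.0013, 0.0156, 0, 0, 0, -8.1, 0.0026, 0.023, 0, 0, 0, -12.3, 0.0045, 0.0304, 0, 0, 0, -16.4, 0.0069, 0.0376, 0, 0, 0, -20.6, 0.0099, 0.0447, 0, 0, 0, -24.8, 0.0133, 0.0514, 0, 0, 0, -28.9, 0.0172, 0.058, 0, 0, 0, -33.1, 0.0216, 0.0642, 0, 0, 0, -37.2, 0.0264, 0.0701, 0, 0, 0, -41.4]
}}

```text
t: 18.75
eef_pos: [0.497, -0.1853, 0.0626]
orientation: [-2.954, -1.059, 0.005]
wrist_force: [0.7, 3.4, 3.7]
gripper_width: 0.255
```

```bash
python3 - <<'E'
from h import *
s=sensors.get_state();P=np.array([.5775,-.1192,0]);p0=np.array(s['eef_pos'])
v=p0-P;a0=np.degrees(np.arctan2(v[1],v[0]))%360;print('radius',np.hypot(v[0],v[1]),'ang',a0)
plan(p0,-92.3)
r=.105
out=[]
for k in range(1,11):
    a=min(260.75,219.2+ 4.6*k)
    out.append(([P[0]+r*np.cos(np.radians(a)),P[1]+r*np.sin(np.radians(a)),.0625],a+90))
rows(out)
E
```

```text
radius 0.10413169921326226 ang 219.38883826931956
t 18.75 p [ 0.497  -0.1853  0.0626] yaw_y -50.54 tilt [-0.004  0.003 -1.   ] w 0.25502404186939637 F [0.7 3.4 3.7] q [-0.28  0.61  0.75  2.   -0.59  0.77 -0.05]
shift mm [0. 0. 0.] turn [-0.22  0.17 41.76]
[-0.0006  0.0081  0.0001] [-0.3  0.1 -4.3]
[0.0004 0.0164 0.    ] [-0.3  0.1 -8.9]
[ 0.002   0.0247 -0.    ] [ -0.3   0.  -13.5]
[ 0.0044  0.0328 -0.0001] [ -0.3   0.  -18.1]
[ 0.0073  0.0407 -0.0001] [ -0.3   0.  -22.7]
[ 0.0109  0.0484 -0.0001] [ -0.3   0.  -27.3]
[ 0.015   0.0557 -0.0002] [ -0.3   0.  -31.9]
[ 0.0198  0.0626 -0.0002] [ -0.3  -0.  -36.5]
[ 0.0251  0.0692 -0.0003] [ -0.3  -0.  -41.1]
[ 0.0252  0.0694 -0.0003] [ -0.3  -0.  -41.3]
```

Emit:
{"name": "drive_tool", "arguments": {
  "commands": [-0.0002, 0.0081, 0, 0, 0, -4.3, 0.0004, 0.0164, 0, 0, 0, -8.9, 0.002, 0.0247, 0, 0, 0, -13.5, 0.0044, 0.0328, 0, 0, 0, -18.1, 0.0073, 0.0407, 0, 0, 0, -22.7, 0.0109, 0.0484, 0, 0, 0, -27.3, 0.015, 0.0557, 0, 0, 0, -31.9, 0.0198, 0.0626, 0, 0, 0, -36.5, 0.0245, 0.0683, 0, 0, 0, -40.5, 0.0252, 0.0693, 0, 0, 0, -41.3]
}}

```text
t: 19.75
eef_pos: [0.5607, -0.2218, 0.0625]
orientation: [-2.389, -2.031, 0.001]
wrist_force: [-2.4, 5.6, 9.3]
gripper_width: 0.26
```

```bash
python3 - <<'E'
from h import *
for n in ('side','top'):
    p=grab(n);save(p,n+'13')
    im=cv2.imread(f'pics/{n}13.png'); c=im[130:250,210:340] if n=='side' else im[140:240,260:380]
    cv2.imwrite(f'pics/{n}13z.png',cv2.resize(c,None,fx=6 if n=='top' else 5,fy=6 if n=='top' else 5,interpolation=cv2.INTER_CUBIC))
s=sensors.get_state();P=np.array([.5775,-.1192,0]);p0=np.array(s['eef_pos'])
v=p0-P;a0=np.degrees(np.arctan2(v[1],v[0]))%360;print('radius',np.hypot(v[0],v[1]),'ang',a0)
plan(p0,-9.25)
E
```

```text
radius 0.10400565662792692 ang 260.60590882779945
t 19.85 p [ 0.5605 -0.2218  0.0625] yaw_y -9.37 tilt [-0.004  0.004 -1.   ] w 0.25900490612360655 F [-1.1  6.1  8.1] q [-0.07  0.65  0.55  1.81 -0.46  0.81  0.54]
shift mm [0. 0. 0.] turn [-0.26 -0.19 -0.12]
```

View pics/side13z.png

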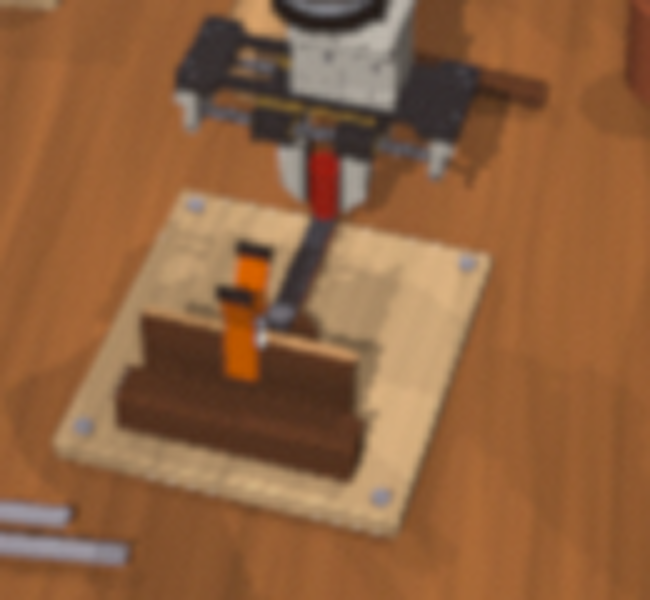

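View pics/top13z.png

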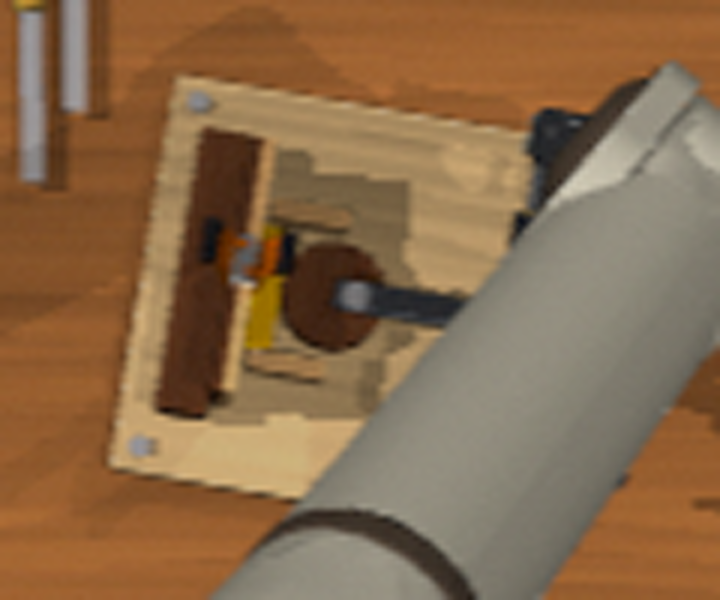

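```bash
python3 - <<'E'
from h import *
P=grab('top');Q=grab('side')
def line(im,mask,cam,z):
    ys,xs=np.nonzero(mask); pts=np.array([ray(cam,x,y,z)[:2] for x,y in zip(xs,ys)])
    m=pts.mean(0);u,sv,vt=np.linalg.svd(pts-m);d=vt[0]; 
    if d[1]>0:d=-d
    return len(xs),m.round(4),np.degrees(np.arctan2(d[1],d[0]))%360
def red(im,box):
    m=np.zeros(im.shape[:2],bool);x0,x1,y0,y1=box
    a=im.astype(int);r,g,b=a[...,2],a[...,1],a[...,0]
    k=(r>90)&(g<60)&(b<60)&(r>2*g);m[y0:y1,x0:x1]=k[y0:y1,x0:x1];return m
t0=cv2.imread('pics/top0.png');s1=cv2.imread('pics/side8.png');t9=cv2.imread('pics/top9.png')
print('red top',line(t0,red(t0,(328,358,188,202)),P,.018),line(t9,red(t9,(328,358,188,202)),P,.018))
print('red side',line(s1,red(s1,(266,280,172,194)),Q,.018))
def grey(im,box):
    m=np.zeros(im.shape[:2],bool);x0,x1,y0,y1=box
    a=im.astype(int);k=(a.max(2)-a.min(2)<35)&(a.max(2)<140);m[y0:y1,x0:x1]=k[y0:y1,x0:x1];return m
t=cv2.imread('pics/top13.png');s=cv2.imread('pics/side13.png')
mt=grey(t,(324,334,184,196));ms=grey(s,(264,277,174,196))
print('lever top',line(t,mt,P,.051));print('lever side',line(s,ms,Q,.051))
# side: knob axis & pivot
kb=red(s,(268,282,158,176));ys,xs=np.nonzero(kb);print('knob',xs.min(),xs.max(),ys.min(),ys.max(),ray(Q,xs.mean(),ys.max()-2,.055))
print('pivot side',ray(Q,281/5+210-.4,315/5+130-.4,.053),'top',ray(P,355/6+260-.4,295/6+140-.4,.053))
for r in range(184,197): print(''.join('#' if mt[r,c] else '.' for c in range(322,338)))
E
```

```text
red top (29, array([ 0.5623, -0.1999]), np.float64(260.78033073414383)) (33, array([ 0.5625, -0.1997]), np.float64(260.36382060041245))<stdin>:5: RuntimeWarning: Mean of empty slice.
  ret = ret.dtype.type(ret / rcount)
Traceback (most recent call last):
numpy.linalg.LinAlgError: 1-dimensional array given. Array must be at least two-dimensional
```

```bash
python3 - <<'E' 2>&1 | grep -v Warn
from h import *
P=grab('top');Q=grab('side')
def line(mask,cam,z):
    ys,xs=np.nonzero(mask); pts=np.array([ray(cam,x,y,z)[:2] for x,y in zip(xs,ys)])
    m=pts.mean(0);u,sv,vt=np.linalg.svd(pts-m);d=vt[0]; 
    if d[1]>0:d=-d
    return len(xs),m.round(4),np.degrees(np.arctan2(d[1],d[0]))%360
def red(im,box):
    m=np.zeros(im.shape[:2],bool);x0,x1,y0,y1=box
    a=im.astype(int);r,g,b=a[...,2],a[...,1],a[...,0]
    k=(r>90)&(r>1.9*g)&(r>1.9*b);m[y0:y1,x0:x1]=k[y0:y1,x0:x1];return m
s1=cv2.imread('pics/side8.png')
mr=red(s1,(268,280,172,192))
if mr.sum()>3: print('red side',line(mr,Q,.018))
def grey(im,box):
    m=np.zeros(im.shape[:2],bool);x0,x1,y0,y1=box
    a=im.astype(int);k=(a.max(2)-a.min(2)<35)&(a.max(2)<140);m[y0:y1,x0:x1]=k[y0:y1,x0:x1];return m
t=cv2.imread('pics/top13.png');s=cv2.imread('pics/side13.png')
mt=grey(t,(322,334,184,196));ms=grey(s,(264,277,172,196))
print('lever top',line(mt,P,.051));print('lever side',line(ms,Q,.051))
kb=red(s,(268,282,158,176));ys,xs=np.nonzero(kb);print('knob',xs.min(),xs.max(),ys.min(),ys.max(),ray(Q,xs.mean(),ys.max()-2,.055))
print('pivot side',ray(Q,281/5+210-.4,315/5+130-.4,.053),'top',ray(P,355/6+260-.4,295/6+140-.4,.053))
for r in range(184,197): print(''.join('#' if mt[r,c] else '.' for c in range(318,338)))
for r in range(172,196): print(''.join('#' if ms[r,c] else '.' for c in range(262,280)))
sp=sensors.get_state();print(sp['t'],sp['eef_pos'],sp['wrist_force'])
E
```

```text
lever top (69, array([ 0.5705, -0.1475]), np.float64(256.12721951244754))
lever side (115, array([ 0.5703, -0.1551]), np.float64(260.5520618519621))
knob 272 277 160 173 [ 0.56170487 -0.21875369  0.055     ]
pivot side [ 0.57731372 -0.11381409  0.053     ] top [ 0.57577706 -0.11852809  0.053     ]
....................
....................
....................
....###.............
....########........
....############....
....############....
....############....
....############....
........########....
..............##....
....................
....................
..................
..................
..........#####...
..........#####...
.........#####....
.........#####....
........#####.....
........#####.....
........#####.....
.......#####......
......######......
......#####.......
.....######.......
.....#####........
.....#####........
....######........
....#####.........
...######.........
...#####..........
..######..........
..######..........
..#####...........
..#####...........
..####............
20.05 [ 0.56044075 -0.22182116  0.06250982] [-0.66785617  4.86892108  6.27646392]
```

View pics/side13.png

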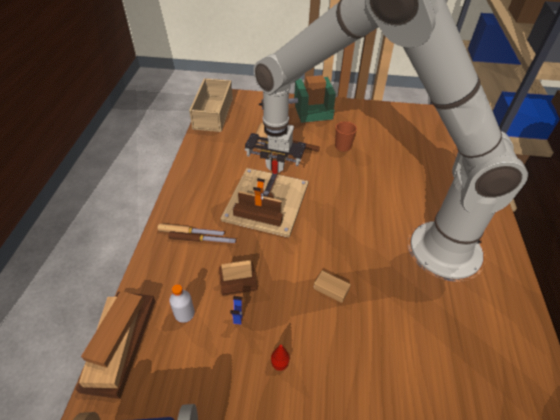

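View pics/top13.png

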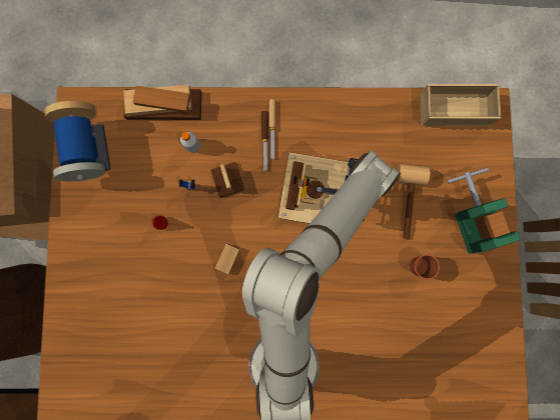

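The clip is on the panel at (259,190) in the side view, the knob is held at (275,165), and every bystander is where it started (mallet 413,175; cup 424,266). The job is done, so I'm handing it in.

```bash
python3 - <<'E'
from h import *
s=sensors.get_state();print(s['t'],s['eef_pos'],s['gripper_width'],s['wrist_force']);print(ctrl.job_done())
E
```

```text
20.05 [ 0.56044075 -0.22182116  0.06250982] 0.255071192618218 [-0.66785617  4.86892108  6.27646392]
the job is handed in; nothing more can be done
None
```

The orange clip is on the panel and the cam lever is held at its highest point. I handed the job in at about 20 s, still gripping the knob.

- **Clip:** I squeezed it off the rack, set it over the white patch and let go. In the side view it stands upright, and its jaw-tip corners match the predicted spot at the middle of the edge, about 30 mm down. The clip was still in place in the last pictures.
- **Lever:** I took the knob in the fingers and swung it about 83°. The knob lies at 260.6° from the pivot by the tool position. The side camera gives 260.6° for the arm; the red line measures 260.4–260.8°. In the last top view the yellow block looks pushed up to the panel.
- **Holding force:** the wrist read about 8 N at the end, with the fingers at 23–24 mm on the 24 mm knob.

**Disagreements:**
- A top-camera fit of the lever arm gave 256°. I put that down to the mask catching the hub and being cut off by the arm, and did not use it.
- The side-camera line from pivot to knob came out at 261.5°.

**A mistake on the way:** before gripping the knob I turned the gripper the wrong way. The arm ran to joint limits (joints 3 and 7) and drifted down to about 0.135 m, tilted, before I turned it back. The pictures show nothing touched or moved, and the other things on the bench are where they started.

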